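Present a ball dish to the label reader

ROBOT

A 6-joint arm with a two-finger parallel gripper is mounted at the origin on a cart in front of the work surface, level with it; the furniture and walls round the work are solid. World frame = base frame: x ahead of the robot, y to its left, z up, the work surface at z = 0. Lengths are in m, angles in rad, forces in N, time in s.
With the tool pointing down it reaches from about 0.25 to 0.775 m from the base axis. Payload 4 kg.
Tool frame: the origin (TCP) lies on the centre line of the jaws, within the pads' length; the fingertips stand 19 mm ahead of it and the grasp point (between the pads) is the TCP; x points along the fingers, z is the direction in which the jaws open and shut, and the axes are right-handed (so a half turn about x gives the same grasp; the last joint's range is limited). The gripper opens to 94 mm and grips with 3 to 60 N. Pads are 16 mm wide; open, the fingers measure 119 mm over their backs; the gripper's body (75 mm by 177 mm) begins 78 mm behind the grasp point.
Start: joints at [-0.103, 0.087, 1.371, -0, 1.684, -0.103], TCP at [0.55, -0, 0.225] pointing down, gripper open.
Joint ranges: [-3.1, 3.1], [-0.76, 2.03], [0.27, 2.55], [-1.08, 4.22], [0.17, 2.65], [-2.57, 2.57]. Speed limits (rad/s): [2.79, 2.79, 3.14, 3.14, 3.14, 3.14].

INTERFACE

Orientations are given as [roll, pitch, yaw] about the fixed x, y, z axes, in that order (R = Rz(yaw) Ry(pitch) Rx(roll)).
In Python, from bench import robot, snapshot, camera_params gives the robot as it stands.
- The arm moves only by the tool step_arm, never from a script. Its argument "motion" is text: rows parted by semicolons, each of 7 numbers parted by spaces: the opening in per cent of the stroke, from 0 (shut) to 100 (fully open), then the shift along the tool's x, y, z in cm, then the turn, a rotation vector about the tool's x, y, z in rad. A call has 1 to 20 rows; each row shifts and turns the commanded pose from where the row before left it, along the tool's axes as they then stand; what a row does not reach is not made up. A row lasts 1/12 s, in which the tool goes at most 41.7 mm and 7.16 degrees, less where a joint would pass 70% of its speed; a pose out of reach is approached as far as the arm can. A call with a gripper value outside its range is refused whole. The fingers move at their own pace and stop on an object; the grip force is fixed at half the most. Time passes only in rows, so rows that do not move let the fingers close. It gives the time, the measured TCP pose, the force and the opening at its end, in the units of the state.
- robot.get_obs(): the state, without advancing time (a new reading comes with each control period).
- snapshot(name): name is "scene" or "side" or "wrist"; returns the picture (480x640x3 uint8, red, green, blue); there is no depth.
- camera_params(name): a dict with "fx", "fy", "cx", "cy" (pixels), "R" (3x3) and "t" (3): a world point X has camera coordinates R X + t. Camera axes: x right, y down, z forward; pixel columns grow to the right and rows downward; lengths in m; the calibration is good to about 2 mm. A picture is of the moment at which its call begins: read the wrist's pose just before it. camera_params takes no time and is no camera call; for the wrist camera it gives the pose at the moment of the call.
- robot.close_job(): hands the job in, once; it reports no verdict.
The state is a dict: "time": time; "joint_positions": joint angles; "qvel": joint speeds; "joint_torque": joint torques, N m; "tool_pos": TCP position; "ee_rot": TCP orientation; "wrist_force": force on the tool from outside, world axes, zero at the start; "wrist_torque": the same for the moment, N m; "width": finger opening in m.
Only numpy, scipy, OpenCV 4.12 (cv2) and the standard library are available. Lean on these libraries where they do the work, as an engineer would, in place of code of your own. Each camera call takes 0.05 s, during which the arm holds its last target.

TASK

Press the dish's loose bail handle down until it is fully home, then lift the dish off its seat by that handle and turn it about a quarter turn clockwise (seen from above), so that its barcode label squarely faces the reader's window, straight in front of it and at the same height. Keep the dish level and the loose steel ball in its middle all the way without touching the ball, and leave the things lying around alone. Finish while still holding the dish there, steady in the air: do not put it down or let go.

Things in the scene. Friction and masses are not known exactly. Their poses are not given: they have to be found in the camera images.
- station: Fixed: grey base plate 130 x 295 x 10 mm with a round black seat and a white reader head on a post. Origin: on the bench under the middle of the seat; z up. The dish stands on the seat 20 mm above the origin, inside a 4 mm high lip with 4 mm play. The head is on the station's +y side, 74 mm wide, its front 150 mm from the origin, its top 138 mm above the bench.
- reader_window (a point): Centre of the reader's dark red window, 147 mm along the station's +y from its origin and 110 mm above the bench. The window looks along the station's -y, back at the seat. Axes as the station's.
- dish: Loose round blue plate, 144 mm across, 24 mm high, a shallow 8 degree cone inside, lowest in the middle; about 0.18 kg. Origin: centre of the underside; z up. The label faces its -x; handle sockets at +y and -y, 79 mm out. It starts on the seat within 20 degrees of the station's yaw; it faces the reader when turned clockwise from above (negative about z) until its -x points along the station's +y.
- dish_label (a point): Centre of the white label (36 mm wide, 18 mm high) with black bars, 80 mm from the dish's axis along its -x and 18 mm above its underside. Axes as the dish's.
- handle_grip (a point): Middle of the handle's crossbar, on the dish's axis. The bar is 14 mm thick and high, 166 mm long along the dish's y, with a black grip sleeve, on a leg at each end; between the legs it is free. When home, this point is 96 mm above the dish's underside, up to 8 mm more before. The bar's underside is 58 mm or more above the ball. Axes as the dish's.
- handle (a joint): How far the push-in handle is pressed into its two sockets (m): starts between 0 and 0.002, red feet showing below the collars; 0.008 is fully home, collars on the sockets, a hard stop. Pressing takes about 8 N of dry friction (no spring: it stays where it is left); the same friction carries the dish when lifted.
- ball_center (a point): Centre of the loose bright steel ball, 22 mm in diameter, 44 g, resting in the middle of the dish, its centre 19 mm above the dish's underside. It rolls if the dish is tilted or jerked.
- marker: Red-capped marker, 14 x 134 x 15 mm, lying on the bench; a bystander. Origin at the centre of its underside.
- tape_roll: Roll of black tape, 59 mm across, 19 mm high, lying on the bench; a bystander. Origin at the centre of its underside.
- usb: Orange USB stick, 18 x 53 x 8 mm, lying on the bench; a bystander. Origin at the centre of its underside.
- dropper: Small brown dropper bottle with black cap, 33 mm across, 102 mm high, standing on the bench; a bystander. Origin at the centre of its underside.
- ball: The same steel ball as a body; its origin is on its surface and turns with it as it rolls, so use point ball_center for its place.
There are look-alikes about, which are no part of the job. There is more than one size of the dish; the one meant has the size given above.

How it is judged:
By the outcome, as a careful person would: the job done as asked, in the order asked, and still so for the second after the job is handed in, while the arm keeps its last pose, push and grip.
It also fails if it takes over 45 s, if anything falls off the work surface, if the arm or the gripper's body presses on something with over 40 N, if the wrist force passes 120 N, or if a joint passes its speed limit or range.

## Working session

There is one attempt and no reset: what is moved stays moved. The work goes in short steps, Python scripts to look and compute and a tool call to move; the robot and the scene stay as the last step left them, time stands still between calls to the robot, and variables do not carry over. Pictures are saved under pics/ and viewed, and the job is handed in when it is done.

Besides the shell and the picture viewer there is one more tool, called after ">>>" by a JSON object that holds its "fn" and its "kwargs". step_arm: Moves the arm, as the interface text tells. Its arguments: {"type":"object","properties":{"motion":{"type":"string"}},"required":["motion"]}

```bash
mkdir -p pics; ls
python3 - <<'E'
from bench import robot, snapshot, camera_params
import cv2
print(robot.get_obs())
for n in ("scene","side","wrist"):
    p=camera_params(n); print(n,p)
    cv2.imwrite(f"pics/{n}0.png",snapshot(n)[:,:,::-1])
E
```

```text
pics
{'time': 0.0, 'joint_positions': array([-1.03102237e-01,  8.79199898e-02,  1.37227333e+00, -5.74575641e-06,
        1.68360604e+00, -1.03053699e-01]), 'qvel': array([ 0.0001869 , -0.00203991, -0.00055722,  0.00201114,  0.00062266,
        0.00201079]), 'joint_torque': array([ 1.28542815e-03, -3.40182602e+01, -3.02423716e+01,  7.18220207e-02,
        3.29729996e-02, -1.13141955e-04]), 'tool_pos': array([5.49477203e-01, 4.63404470e-05, 2.23313610e-01]), 'ee_rot': array([3.04112682, 1.56858962, 3.04107764]), 'wrist_force': array([1.07977549, 0.33280835, 0.1078989 ]), 'wrist_torque': array([-0.0679982 ,  0.03880076, -0.00876447]), 'width': 0.09391042894282182}
scene {'fx': 579.1014054967554, 'fy': 579.1014054967554, 'cx': 328.16394574679026, 'cy': 241.7073792716219, 'R': array([[ 0.76445951, -0.64462222, -0.00799068],
       [-0.30915517, -0.35569504, -0.88198873],
       [ 0.56570728,  0.67671503, -0.47120275]]), 't': array([-0.35098895,  0.26005204,  1.00868845])}
side {'fx': 468.9566739952247, 'fy': 468.9566739952247, 'cx': 321.01742995604883, 'cy': 229.13157392225014, 'R': array([[-0.99924835,  0.03615864,  0.01397448],
       [ 0.0048836 ,  0.47503981, -0.87995075],
       [-0.03845626, -0.87922109, -0.47485933]]), 't': array([0.47523871, 0.06975318, 0.98879338])}
wrist {'fx': 364.41955715974524, 'fy': 364.41955715974524, 'cx': 320.4414796040275, 'cy': 238.3879456519516, 'R': array([[ 9.99996199e-01,  6.48536606e-04, -2.67979197e-03],
       [ 1.27883806e-03, -9.70169870e-01,  2.42422746e-01],
       [-2.44263340e-03, -2.42425252e-01, -9.70167012e-01]]), 't': array([-0.54921372, -0.02616865,  0.39027445])}
```

View pics/scene0.png

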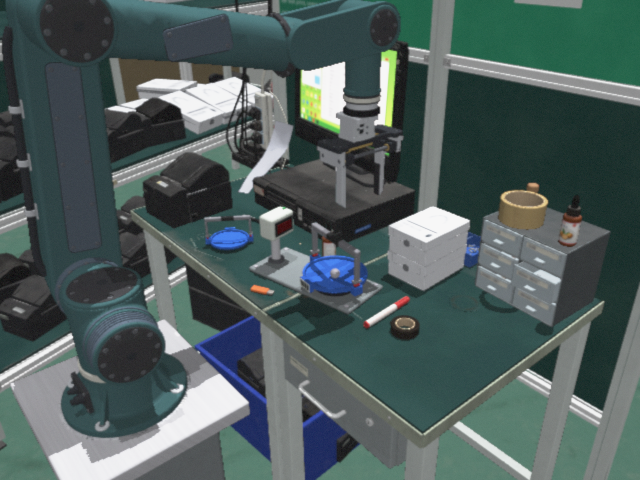

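View pics/side0.png

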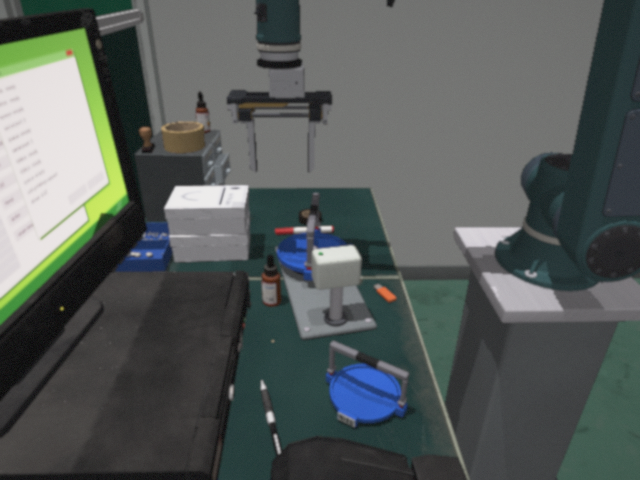

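View pics/wrist0.png

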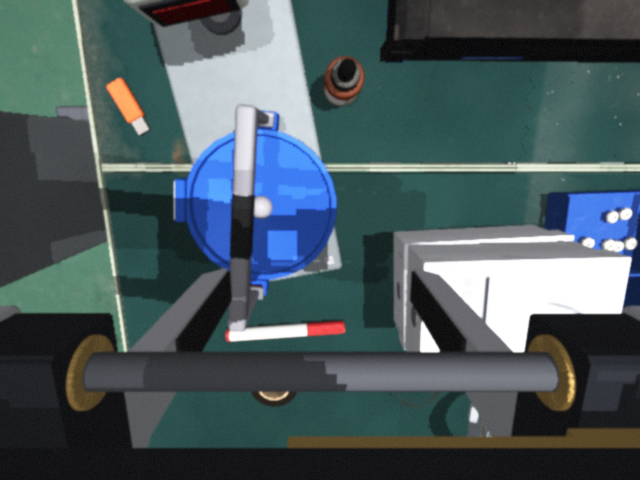

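Run:
```python
import cv2
w=cv2.imread("pics/wrist0.png"); s=cv2.imread("pics/scene0.png"); d=cv2.imread("pics/side0.png")
cv2.imwrite("pics/w0a.png",cv2.resize(w[0:345,130:390],None,fx=2.3,fy=1.72,interpolation=cv2.INTER_CUBIC) if 0 else cv2.resize(w[0:200,100:360],None,fx=3,fy=3,interpolation=cv2.INTER_CUBIC))
cv2.imwrite("pics/w0b.png",cv2.resize(w[160:355,100:360],None,fx=3,fy=3,interpolation=cv2.INTER_CUBIC))
cv2.imwrite("pics/s0a.png",cv2.resize(s[195:315,240:400],None,fx=5,fy=5,interpolation=cv2.INTER_CUBIC))
cv2.imwrite("pics/d0a.png",cv2.resize(d[185:340,260:400],None,fx=3.8,fy=3.8,interpolation=cv2.INTER_CUBIC))
```

```text
(no output)
```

View pics/w0a.png

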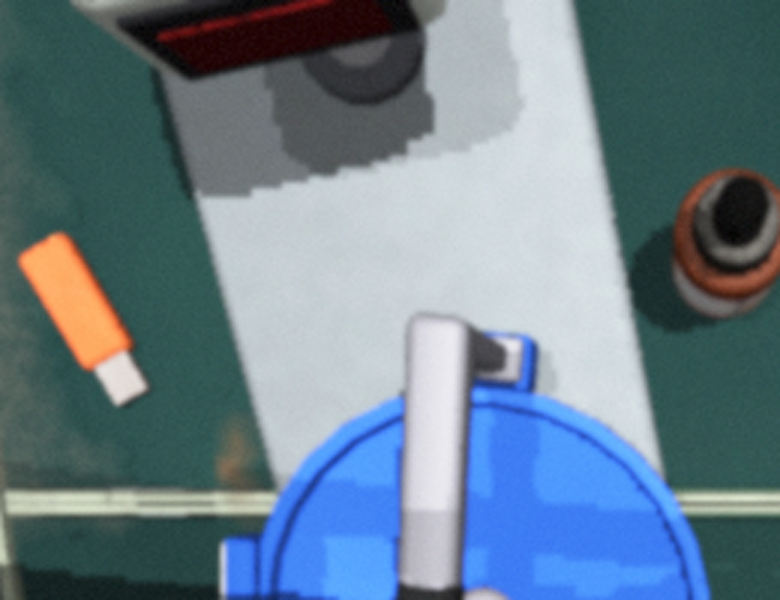

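View pics/w0b.png

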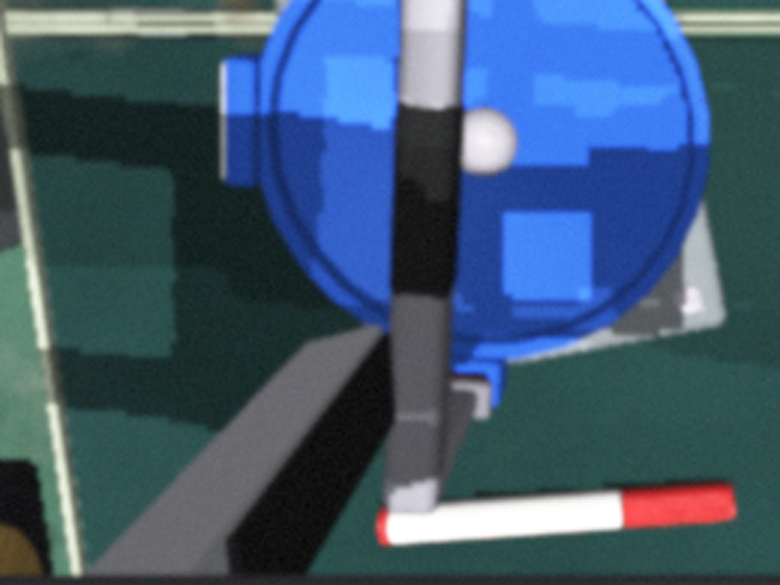

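View pics/s0a.png

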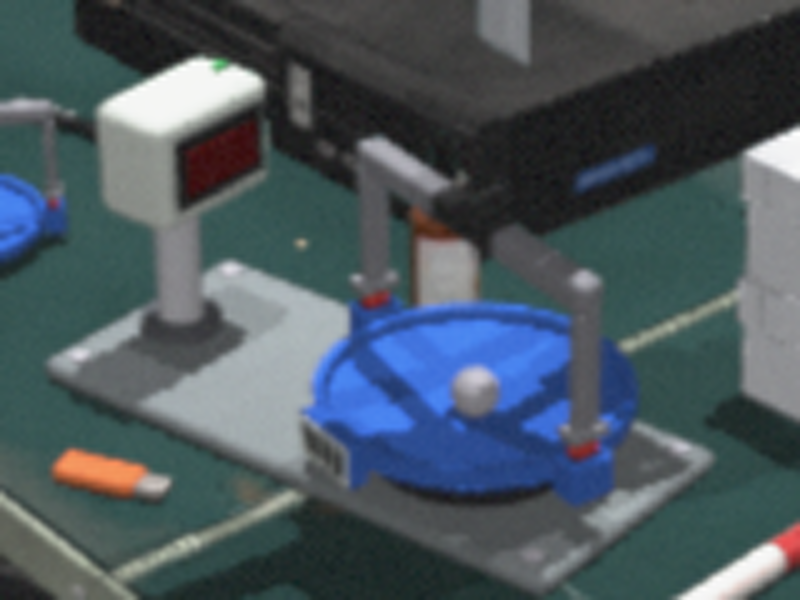

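View pics/d0a.png

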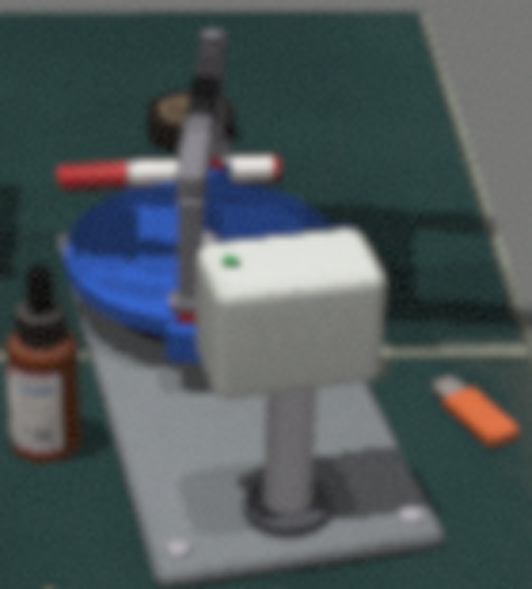

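```bash
cat > fit.py <<'E'
import numpy as np
from scipy.optimize import least_squares
def proj(p,X):
    c=p['R']@np.asarray(X)+p['t']; return np.array([p['fx']*c[0]/c[2]+p['cx'],p['fy']*c[1]/c[2]+p['cy']])
def T(x,y,yaw,X):
    c,s=np.cos(yaw),np.sin(yaw); return np.array([x+c*X[0]-s*X[1],y+s*X[0]+c*X[1],X[2]])
def tri(obs): # [(p,uv),...]
    A=[];b=[]
    f=lambda X: np.concatenate([proj(p,X)-uv for p,uv in obs])
    r=least_squares(f,[.5,.05,.1]); return r.x,np.abs(r.fun).max()
E
python3 - <<'E'
from fit import *
from bench import camera_params
P={n:camera_params(n) for n in("scene","side","wrist")}
for n in P: print(n,-P[n]['R'].T@P[n]['t'])
A=lambda u,v:('wrist',np.array([100+u/3,v/3]))
B=lambda u,v:('wrist',np.array([100+u/3,160+v/3]))
S=lambda u,v:('scene',np.array([240+u/5,195+v/5]))
D=lambda u,v:('side',np.array([260+u/3.8,185+v/3.8]))
st=[(B(725,322),(65,'lo',10)),(S(712,458),(65,'lo',10)),(S(540,582),(-65,'lo',10)),(S(50,362),(-65,'hi',10)),(S(232,262),(65,'hi',10)),
    (D(160,575),(65,'hi',10)),(D(442,533),(-65,'hi',10)),(S(222,160),(0,147,110))]
def f(q):
    r=[]
    for (n,uv),X in st:
        X=list(X)
        if X[1]=='lo':X[1]=q[3]*1e3
        if X[1]=='hi':X[1]=q[3]*1e3+295
        r.append(proj(P[n],T(q[0],q[1],q[2],np.array(X)/1e3))-uv)
    return np.concatenate(r)
r=least_squares(f,[.49,.06,.3,-.08],loss='soft_l1'); print('station',r.x,np.degrees(r.x[2])); print(f(r.x).reshape(-1,2).round(1))
sol=r.x
# dish: x,y,yaw,h(q) 
ds=[(B(483.5,140.5),(0,0,39)),(S(476,392),(0,0,39)),(S(326,449),(-80,0,38)),(B(222,119.5),(-80,0,47)),]
def g(q):
    return np.concatenate([proj(P[n],T(q[0],q[1],q[2],np.array(X)/1e3))-uv for (n,uv),X in ds])
r=least_squares(g,[.49,.06,0]);print('dish',r.x,np.degrees(r.x[2]));print(g(r.x).reshape(-1,2).round(1))
# rim in wrist
th=np.linspace(0,2*np.pi,720)
R=np.array([proj(P['wrist'],(r.x[0]+.072*np.cos(t),r.x[1]+.072*np.sin(t),.044)) for t in th]);R=(R-[100,160])*3
print('rim cropB L,R,top,bot',R[:,0].min(),R[:,0].max(),R[:,1].min(),R[:,1].max(),'meas 260 709 %g 362'%(392-480))
# bar
print('ball tri',tri([(P['wrist'],B(483.5,140.5)[1]),(P['scene'],S(476,392)[1])]))
for h in(0.12,.123,.131): pass
hb=[(A(440,318),(0,83)),(S(374,140),(0,83)),(S(586,272),(0,-83)),(D(212,32),(0,-83))]
def k(q):
    return np.concatenate([proj(P[n],T(q[0],q[1],q[2],np.array([X[0]/1e3,X[1]/1e3,q[3]])))-uv for (n,uv),X in hb])
r=least_squares(k,[.49,.06,0,.13]);print('bar top',r.x,np.degrees(r.x[2]));print(k(r.x).reshape(-1,2).round(1))
E
```

```text
scene [-0.22190913 -0.81635069  0.7018551 ]
side [0.51256615 0.81904847 0.52427591]
wrist [0.55022179 0.06957841 0.38365066]
station [ 0.49183443  0.01413886  0.19278349 -0.08550762] 11.045680392436457
[[-0.3  1.2]
 [ 1.1 -2.3]
 [ 0.3 -0.6]
 [-1.7 -1.2]
 [-0.8 -2. ]
 [-0.4  0. ]
 [ 1.5  0. ]
 [ 0.3 -1.3]]
dish [ 0.49285504  0.01435236 -0.09606499] -5.504118251695899
[[ 0.   0.1]
 [ 0.3 -0.8]
 [-0.2 -0.6]
 [-0.2  0.2]]
rim cropB L,R,top,bot 250.75232151394115 710.4750615761764 -96.23586898339796 359.54221171206865 meas 260 709 -88 362
ball tri (array([0.49246767, 0.01418203, 0.0371104 ]), np.float64(0.2260971499167681))
bar top [ 0.49260032  0.01363426 -0.10415449  0.13056171] -5.967612618028471
[[ 0.1 -0.5]
 [-0.4 -1.1]
 [ 1.7  2.1]
 [ 0.9 -0.8]]
```

```bash
cat > rel.py <<'E'
import numpy as np,sys
from scipy.spatial.transform import Rotation as Ro
from bench import robot
def Rot(o): return Ro.from_euler('xyz',o['ee_rot']).as_matrix()
def target(yaw): # tool x down, z at world angle yaw
    c,s=np.cos(yaw),np.sin(yaw); x=np.array([0,0,-1.]);z=np.array([c,s,0]); return np.column_stack([x,np.cross(z,x),z])
def rel(pos,yaw):
    o=robot.get_obs();R=Rot(o);d=R.T@(np.array(pos)-o['tool_pos'])*100
    w=Ro.from_matrix(R.T@target(yaw)).as_rotvec()
    print('t',round(o['time'],2),'pos',o['tool_pos'].round(4),'shift cm',d.round(2),'rotvec',w.round(4),'z ang',np.degrees(np.arctan2(R[1,2],R[0,2])).round(2),'F',o['wrist_force'].round(2),'w',round(o['width'],4))
    return R
E
python3 - <<'E'
from rel import *
print(rel([.4927,.0140,.175],np.radians(-5.7)).round(3))
E
```

```text
t 0.15 pos [0.5496 0.     0.2236] shift cm [ 4.87  1.4  -5.68] rotvec [ 0.0994 -0.0017 -0.0001] z ang -0.0 F [ 0.51 -0.24  0.08] w 0.0944
[[-0.002  0.     1.   ]
 [ 0.     1.    -0.   ]
 [-1.     0.    -0.002]]
```

>>> {"fn": "step_arm", "kwargs": {"motion": "50 0.8 0.3 -1.3 0.02 0 0; 50 1.2 0.35 -1.4 0.02 0 0; 50 1.2 0.35 -1.4 0.02 0 0; 50 1.2 0.3 -1.2 0.02 0 0; 50 0.4 0 0 0.02 0 0; 50 0 0 0 0 0 0; 50 0 0 0 0 0 0"}}

```text
time: 0.73
tool_pos: [0.498, 0.0144, 0.1767]
ee_rot: [-0.164, 1.57, -0.264]
wrist_force: [0.1, -0.6, 0.1]
width: 0.0509
```

Run:
```python
from rel import *
from bench import snapshot,camera_params
import cv2,pickle
rel([.4927,.0140,.123],np.radians(-5.7))
p=camera_params('wrist');im=snapshot('wrist')[:,:,::-1]
pickle.dump(p,open('w1.pkl','wb'))
cv2.imwrite('pics/w1.png',im)
cv2.imwrite('pics/w1a.png',cv2.resize(im[120:360,220:440],None,fx=2.5,fy=2.5,interpolation=cv2.INTER_CUBIC))
```

```text
t 0.73 pos [0.498  0.0144 0.1767] shift cm [ 5.37 -0.09 -0.53] rotvec [-0.0003  0.0006  0.0001] z ang -5.72 F [ 0.13 -0.59  0.09] w 0.0509
```

View pics/w1.png

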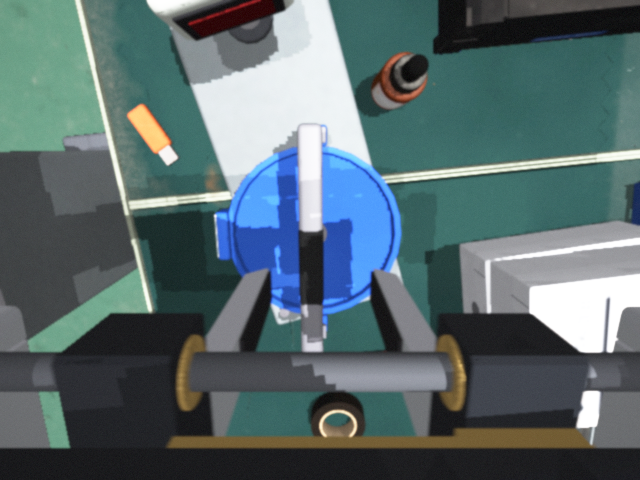

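View pics/w1a.png

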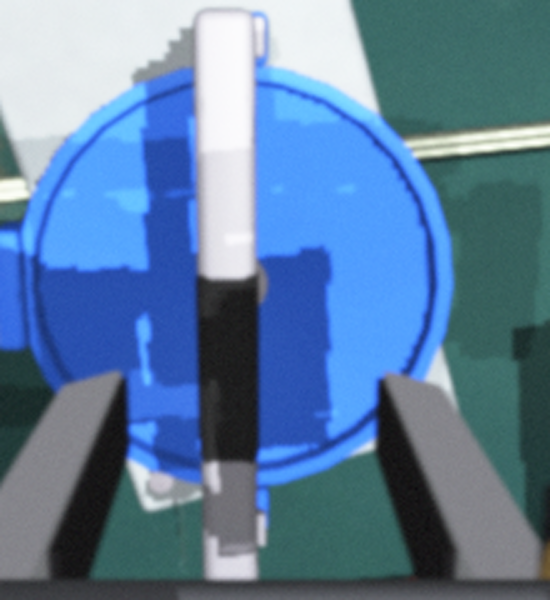

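Run:
```python
from fit import *
import pickle
p=pickle.load(open('w1.pkl','rb'))
for X in [(-7,83),(7,83),(-7,0),(7,0),(0,25),(0,-25),(-7,-60),(7,-60)]:
    q=proj(p,T(.4927,.0140,np.radians(-5.7),np.array([X[0]/1e3,X[1]/1e3,.1306])));print(X,((q-[220,120])*2.5).round(0))
s=lambda X:((proj(p,T(.4918,.0141,np.radians(11.05),np.array(X)/1e3)))).round(1)
print('window',s((0,147,110)),'plate right edge',s((65,50,10)),s((65,150,10)),'left',s((-65,60,10)))
print('fingers',[proj(p,np.array([.498,.0144,.1577])+np.array([np.cos(.1),-np.sin(.1),0])*d).round(0) for d in (-.0255,.0255)])
```

```text
(-7, 83) [193.   8.]
(7, 83) [258.   8.]
(-7, 0) [199. 373.]
(7, 0) [257. 373.]
(0, 25) [227. 271.]
(0, -25) [228. 470.]
(-7, -60) [202. 597.]
(7, -60) [257. 597.]
window [232.9  17.1] plate right edge [367.9 151.8] [336.1  30.1] left [224.  183.9]
fingers [array([271., 284.]), array([369., 284.])]
```

>>> {"fn": "step_arm", "kwargs": {"motion": "50 0.5 -0.05 -0.3 0 0 0; 50 1.3 -0.04 -0.23 0 0 0; 50 1.5 0 0 0 0 0; 45 1.3 0 0 0 0 0; 40 0.75 0 0 0 0 0; 35 0 0 0 0 0 0; 30 0 0 0 0 0 0; 28 0 0 0 0 0 0"}}

```text
time: 1.45
tool_pos: [0.4929, 0.0141, 0.124]
ee_rot: [0.014, 1.569, -0.086]
wrist_force: [-0.6, 0.9, 1.0]
width: 0.0271
```

Run:
```python
from rel import *
from bench import snapshot,camera_params
import cv2,pickle
rel([.4927,.0140,.1235],np.radians(-5.7))
im=snapshot('wrist')[:,:,::-1]
cv2.imwrite('pics/w2.png',im)
im=snapshot('scene')[:,:,::-1]
cv2.imwrite('pics/s2.png',cv2.resize(im[180:320,240:400],None,fx=4,fy=4,interpolation=cv2.INTER_CUBIC))
```

```text
t 1.45 pos [0.4929 0.0141 0.124 ] shift cm [ 0.05 -0.01 -0.01] rotvec [-0.0006  0.0019 -0.    ] z ang -5.73 F [-0.6   0.87  1.02] w 0.0271
```

View pics/w2.png

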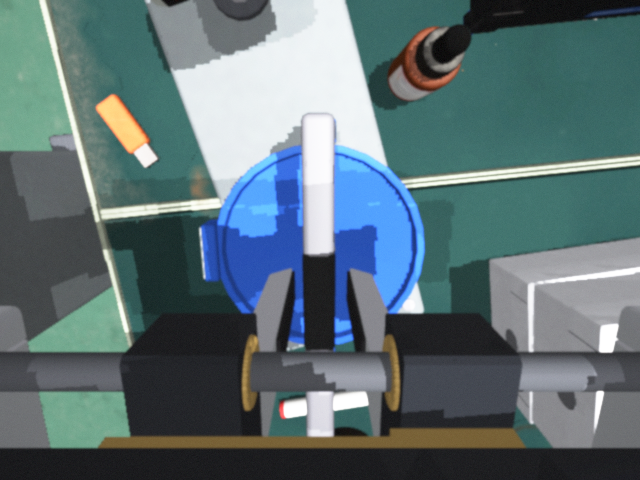

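View pics/s2.png

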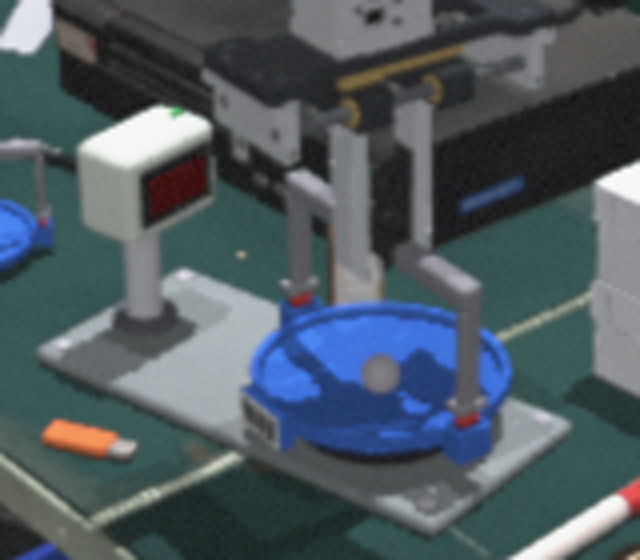

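>>> {"fn": "step_arm", "kwargs": {"motion": "26 0.05 0 0 0 0 0; 24 0 0 0 0 0 0; 22 0 0 0 0 0 0; 20 0 0 0 0 0 0; 19 0 0 0 0 0 0; 18 0 0 0 0 0 0; 17 0 0 0 0 0 0; 16 0 0 0 0 0 0; 15 0 0 0 0 0 0; 14 0 0 0 0 0 0; 12 0 0 0 0 0 0; 8 0 0 0 0 0 0; 0 0 0 0 0 0 0; 0 0 0 0 0 0 0; 0 0 0 0 0 0 0"}}

```text
time: 2.8
tool_pos: [0.4921, 0.0142, 0.1225]
ee_rot: [-0.032, 1.571, -0.132]
wrist_force: [0.2, -0.4, -0.7]
width: 0.0139
```

Run:
```python
from rel import *
rel([.4927,.0140,.116],np.radians(-5.7))
```

```text
t 2.8 pos [0.4921 0.0142 0.1225] shift cm [ 0.65 -0.01  0.06] rotvec [-0.0006  0.0001  0.    ] z ang -5.73 F [ 0.16 -0.42 -0.71] w 0.0139
```

>>> {"fn": "step_arm", "kwargs": {"motion": "0 0.1 0 0 0 0 0; 0 0.1 0 0 0 0 0; 0 0.1 0 0 0 0 0; 0 0.1 0 0 0 0 0; 0 0 0 0 0 0 0"}}

```text
time: 3.22
tool_pos: [0.4922, 0.0142, 0.1201]
ee_rot: [-0.065, 1.57, -0.165]
wrist_force: [-2.4, 0.8, 6.7]
width: 0.0136
```

>>> {"fn": "step_arm", "kwargs": {"motion": "0 0.1 0 0 0 0 0; 0 0.1 0 0 0 0 0; 0 0.1 0 0 0 0 0; 0 0 0 0 0 0 0"}}

```text
time: 3.55
tool_pos: [0.4922, 0.0141, 0.1171]
ee_rot: [-0.078, 1.57, -0.178]
wrist_force: [-3.0, 0.4, 6.9]
width: 0.0138
```

>>> {"fn": "step_arm", "kwargs": {"motion": "0 0.1 0 0 0 0 0; 0 0 0 0 0 0 0"}}

```text
time: 3.72
tool_pos: [0.4922, 0.0142, 0.1162]
ee_rot: [-0.07, 1.57, -0.17]
wrist_force: [-3.2, 0.7, 6.7]
width: 0.0134
```

>>> {"fn": "step_arm", "kwargs": {"motion": "0 0.1 0 0 0 0 0; 0 0 0 0 0 0 0"}}

```text
time: 3.88
tool_pos: [0.4922, 0.0142, 0.1152]
ee_rot: [-0.074, 1.57, -0.174]
wrist_force: [-2.6, 0.9, 6.6]
width: 0.0134
```

>>> {"fn": "step_arm", "kwargs": {"motion": "0 0.1 0 0 0 0 0; 0 0 0 0 0 0 0"}}

```text
time: 4.05
tool_pos: [0.4922, 0.0142, 0.1144]
ee_rot: [-0.059, 1.57, -0.159]
wrist_force: [-4.8, 0.5, 7.9]
width: 0.0134
```

>>> {"fn": "step_arm", "kwargs": {"motion": "0 0.1 0 0 0 0 0; 0 0 0 0 0 0 0"}}

```text
time: 4.22
tool_pos: [0.4923, 0.0142, 0.1144]
ee_rot: [-0.075, 1.569, -0.175]
wrist_force: [-4.3, -0.1, 11.7]
width: 0.0135
```

>>> {"fn": "step_arm", "kwargs": {"motion": "0 0.1 0 0 0 0 0; 0 0.1 0 0 0 0 0; 0 0 0 0 0 0 0"}}

```text
time: 4.47
tool_pos: [0.4924, 0.0141, 0.1144]
ee_rot: [-0.082, 1.568, -0.182]
wrist_force: [-8.9, 0.4, 19.2]
width: 0.0136
```

Run:
```python
from rel import *
from bench import snapshot,camera_params
import cv2
rel([.4927,.0140,.116],np.radians(-5.7))
im=snapshot('scene')[:,:,::-1]
cv2.imwrite('pics/s3.png',cv2.resize(im[215:305,285:375],None,fx=6,fy=6,interpolation=cv2.INTER_CUBIC))
im=snapshot('side')[:,:,::-1]
cv2.imwrite('pics/d3.png',cv2.resize(im[185:300,260:380],None,fx=5,fy=5,interpolation=cv2.INTER_CUBIC))
```

```text
t 4.47 pos [0.4924 0.0141 0.1144] shift cm [-0.16 -0.01  0.03] rotvec [-0.0003  0.0026  0.0002] z ang -5.72 F [-8.87  0.43 19.2 ] w 0.0136
```

View pics/s3.png

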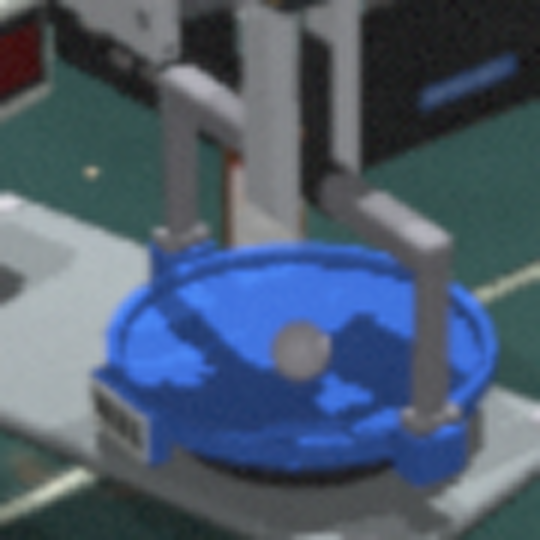

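View pics/d3.png

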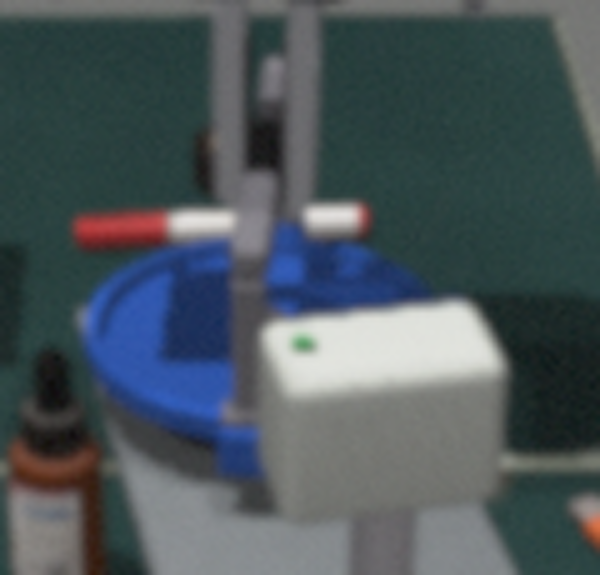

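>>> {"fn": "step_arm", "kwargs": {"motion": "0 -0.1 0 0 0 0 0; 0 -0.1 0 0 0 0 0; 0 -0.1 0 0 0 0 0; 0 -0.05 0 0 0 0 0; 0 0 0 0 0 0 0"}}

```text
time: 4.98
tool_pos: [0.4922, 0.0142, 0.1144]
ee_rot: [-0.095, 1.57, -0.195]
wrist_force: [-3.2, 0.4, 7.9]
width: 0.0135
```

Run:
```python
from rel import *
rel([.4923,.0141,.1864],np.radians(-5.7))
```

```text
t 4.98 pos [0.4922 0.0142 0.1144] shift cm [-7.2  -0.    0.02] rotvec [-0.0005  0.0009  0.0001] z ang -5.73 F [-3.25  0.4   7.88] w 0.0135
```

>>> {"fn": "step_arm", "kwargs": {"motion": "0 -0.1 0 0 0 0 0; 0 -0.1 0 0 0 0 0; 0 -0.1 0 0 0 0 0; 0 -0.1 0 0 0 0 0; 0 -0.1 0 0 0 0 0; 0 -0.15 0 0 0 0 0; 0 -0.2 0 0 0 0 0; 0 -0.2 0 0 0 0 0; 0 -0.15 0 0 0 0 0; 0 -0.1 0 0 0 0 0; 0 0 0 0 0 0 0"}}

```text
time: 5.9
tool_pos: [0.4923, 0.0141, 0.1264]
ee_rot: [0.011, 1.57, -0.089]
wrist_force: [-0.4, -0.3, -4.0]
width: 0.0137
```

Run:
```python
from rel import *
from bench import snapshot,camera_params
import cv2
rel([.4923,.0141,.1864],np.radians(-5.7))
im=snapshot('scene')[:,:,::-1]
cv2.imwrite('pics/s4.png',cv2.resize(im[195:315,270:390],None,fx=5,fy=5,interpolation=cv2.INTER_CUBIC))
```

```text
t 5.9 pos [0.4923 0.0141 0.1264] shift cm [-6.   -0.01  0.  ] rotvec [-0.0005  0.0009 -0.    ] z ang -5.73 F [-0.44 -0.28 -4.02] w 0.0137
```

View pics/s4.png

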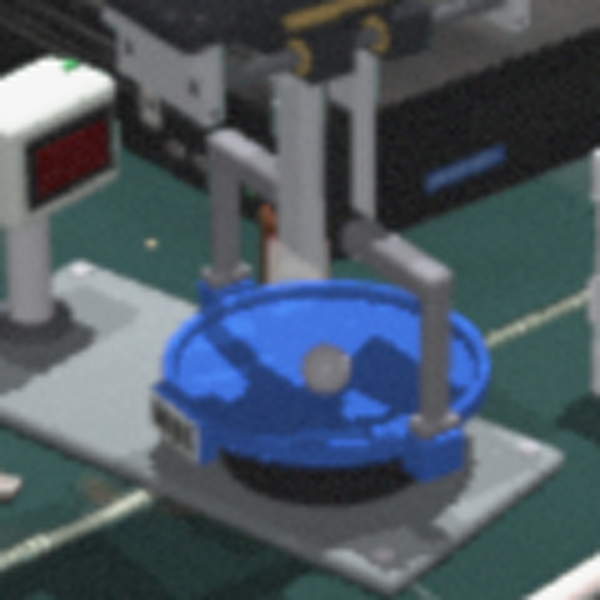

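>>> {"fn": "step_arm", "kwargs": {"motion": "0 -0.1 0 0 0 0 0; 0 -0.2 0 0 0 0 0; 0 -0.3 0 0 0 0 0; 0 -0.4 0 0 0 0 0; 0 -0.5 0 0 0 0 0; 0 -0.5 0 0 0 0 0; 0 -0.5 0 0 0 0 0; 0 -0.5 0 0 0 0 0; 0 -0.5 0 0 0 0 0; 0 -0.5 0 0 0 0 0; 0 -0.5 0 0 0 0 0; 0 -0.5 0 0 0 0 0; 0 -0.4 0 0 0 0 0; 0 -0.3 0 0 0 0 0; 0 -0.2 0 0 0 0 0; 0 -0.1 0 0 0 0 0; 0 0 0 0 0 0 0; 0 0 0 0 0 0 0"}}

```text
time: 7.45
tool_pos: [0.4919, 0.0142, 0.1858]
ee_rot: [-3.093, 1.57, 3.09]
wrist_force: [-0.1, 0.8, -2.3]
width: 0.0136
```

Run:
```python
from rel import *
rel([.4918,.0141,.1864],np.radians(-5.6-73.4))
```

```text
t 7.45 pos [0.4919 0.0142 0.1858] shift cm [-0.06 -0.01 -0.01] rotvec [ 1.2788e+00 -3.0000e-04  3.0000e-04] z ang -5.73 F [-0.07  0.79 -2.33] w 0.0136
```

>>> {"fn": "step_arm", "kwargs": {"motion": "0 0 0 0 0.01 0 0; 0 0 0 0 0.02 0 0; 0 0 0 0 0.03 0 0; 0 0 0 0 0.04 0 0; 0 0 0 0 0.04 0 0; 0 0 0 0 0.04 0 0; 0 0 0 0 0.04 0 0; 0 0 0 0 0.04 0 0; 0 0 0 0 0.04 0 0; 0 0 0 0 0.04 0 0; 0 0 0 0 0.04 0 0; 0 0 0 0 0.04 0 0; 0 0 0 0 0.04 0 0; 0 0 0 0 0.04 0 0; 0 0 0 0 0.04 0 0; 0 0 0 0 0.04 0 0; 0 0 0 0 0.04 0 0; 0 0 0 0 0.04 0 0; 0 0 0 0 0.04 0 0; 0 0 0 0 0.04 0 0"}}

```text
time: 9.12
tool_pos: [0.492, 0.0142, 0.1858]
ee_rot: [-2.361, 1.57, 3.079]
wrist_force: [-0.2, -0.2, -2.9]
width: 0.0139
```

>>> {"fn": "step_arm", "kwargs": {"motion": "0 0 0 0 0.04 0 0; 0 0 0 0 0.04 0 0; 0 0 0 0 0.04 0 0; 0 0 0 0 0.04 0 0; 0 0 0 0 0.04 0 0; 0 0 0 0 0.04 0 0; 0 0 0 0 0.04 0 0; 0 0 0 0 0.04 0 0; 0 0 0 0 0.04 0 0; 0 0 0 0 0.04 0 0; 0 0 0 0 0.04 0 0; 0 0 0 0 0.04 0 0; 0 0 0 0 0.03 0 0; 0 0 0 0 0.02 0 0; 0 0 0 0 0.01 0 0; 0 0 0 0 0 0 0; 0 0 0 0 0 0 0; 0 0 0 0 0 0 0"}}

```text
time: 10.62
tool_pos: [0.4921, 0.0142, 0.186]
ee_rot: [1.647, 1.571, 0.268]
wrist_force: [-0.1, -0.4, -2.8]
width: 0.0135
```

Run:
```python
from rel import *
from bench import snapshot,camera_params
import cv2,pickle
print(rel([.4918,.0141,.1864],np.radians(-5.6-73.4)).round(3)); print(robot.get_obs()['joint_positions'])
P={}
for n in('scene','side','wrist'):
    P[n]=camera_params(n); im=snapshot(n)[:,:,::-1]; cv2.imwrite(f'pics/{n}5.png',im)
    a={'scene':(175,255,130,130,5),'side':(160,245,150,140,4),'wrist':(60,130,380,400,1.5)}[n]
    y,x,h,w,k=a
    cv2.imwrite(f'pics/{n}5c.png',cv2.resize(im[y:y+h,x:x+w],None,fx=k,fy=k,interpolation=cv2.INTER_CUBIC))
pickle.dump(P,open('p5.pkl','wb'))
```

```text
t 10.62 pos [0.4921 0.0142 0.186 ] shift cm [-0.04 -0.03  0.  ] rotvec [-0.001  -0.     -0.0001] z ang -79.06 F [-0.12 -0.38 -2.76] w 0.0135
[[ 0.     0.982  0.19 ]
 [ 0.     0.19  -0.982]
 [-1.     0.    -0.   ]]
[-8.64071583e-02 -3.10404563e-02  1.56806216e+00  2.42739566e-05
  1.60450530e+00  1.29344613e+00]
```

View pics/scene5c.png

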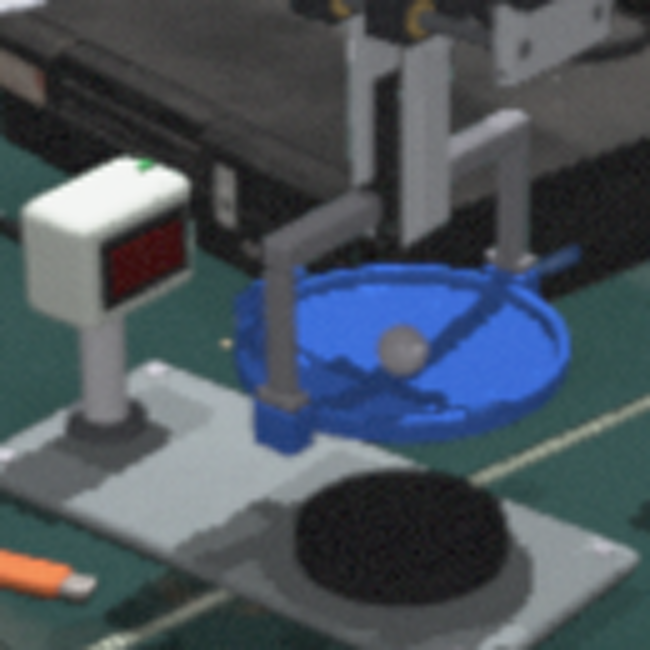

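View pics/side5c.png

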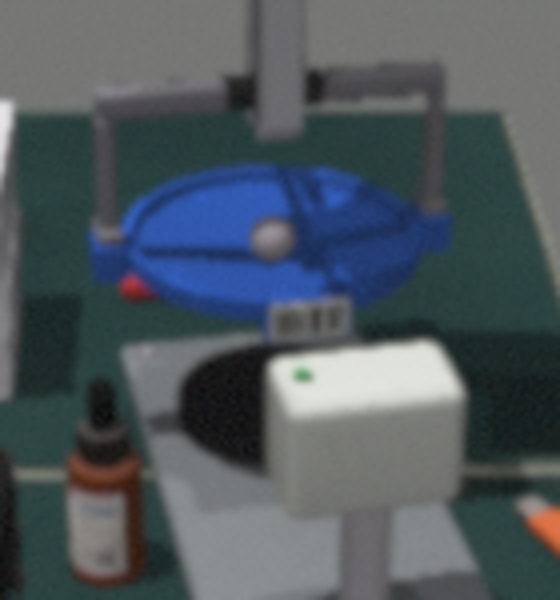

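View pics/wrist5c.png

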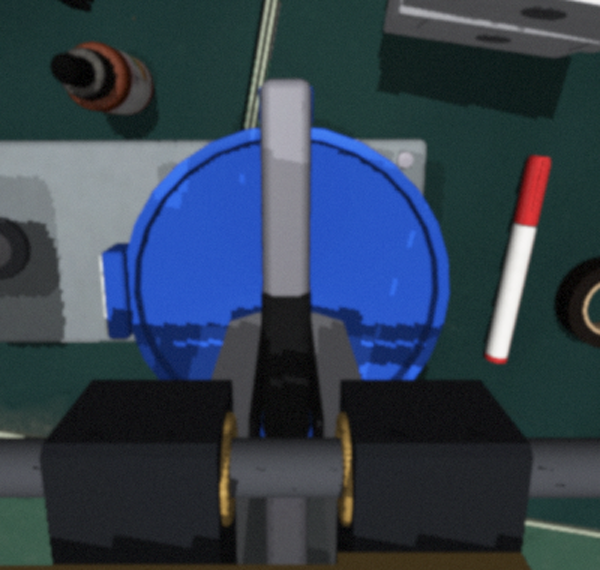

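```bash
cat > fit6.py <<'E'
from fit import *
from scipy.spatial.transform import Rotation as Ro
import pickle
P=pickle.load(open('p5.pkl','rb'))
S=lambda u,v:('scene',np.array([255+u/5,175+v/5]))
D=lambda u,v:('side',np.array([245+u/4,160+v/4]))
W=lambda u,v:('wrist',np.array([130+u/1.5,60+v/1.5]))
obs=[(D(269,304),(-80,18,27),1),(D(351,296),(-80,-18,27),1),(D(353,334),(-80,-18,9),1),(D(273,342),(-80,18,9),1),
(D(271,239),(0,0,19),1),(D(98,94),(0,83,103),1),(D(440,68),(0,-83,103),1),
(S(404,351),(0,0,19),1),(S(522,112),(0,83,103),1),(S(273,240),(0,-83,103),1),
(W(287,80),(0,83,103),1)]
def model(q,X): return Ro.from_euler('ZYX',[q[5],q[4],q[3]]).apply(np.array(X)/1e3)+q[:3]
def f(q): return np.concatenate([(proj(P[n],model(q,X))-uv)*w for (n,uv),X,w in obs])
r=least_squares(f,[.492,.014,.092,0,0,-1.38])
J=np.linalg.inv(r.jac.T@r.jac)**1 if 1 else 0
sd=np.sqrt(np.diag(J)*np.mean(r.fun**2))
print('xyz',r.x[:3].round(4),'rpy deg',np.degrees(r.x[3:]).round(2),'sd',sd[:3].round(4),np.degrees(sd[3:]).round(2))
print(f(r.x).reshape(-1,2).round(1))
nom=[.4921,.0142,.0916,0,0,np.radians(-79.06)]
print('nominal resid');print(f(nom).reshape(-1,2).round(1))
for X in[(-80,18,27),(-80,-18,27)]: print('W label',((proj(P['wrist'],model(nom,X))-[130,60])*1.5).round(0))
s=lambda X:((proj(P['wrist'],T(.4918,.0141,np.radians(11.05),np.array(X)/1e3))-[130,60])*1.5).round(0)
print('plate edge',s((65,50,10)),s((65,-85,10)),s((-65,50,10)))
print('label',model(r.x,(-80,0,18)))
E
python3 fit6.py
```

```text
xyz [0.4926 0.0142 0.0901] rpy deg [ 2.00e-02  9.10e-01 -7.86e+01] sd [0.0005 0.0014 0.0005] [0.33 0.72 0.33]
[[ 1.   0.8]
 [ 0.2  0.7]
 [-0.5  0. ]
 [-0.   0.1]
 [ 0.5  0.5]
 [-0.8 -0.5]
 [ 1.3 -0.8]
 [-0.3 -0.4]
 [-0.2 -0.7]
 [ 0.7  0.5]
 [ 0.2 -0.2]]
nominal resid
[[ 0.9  0.8]
 [ 0.2  0.8]
 [-0.6  0. ]
 [-0.1  0.1]
 [ 0.8 -0.2]
 [-0.5 -1.1]
 [ 2.  -1.2]
 [-0.6 -1. ]
 [-0.7 -1.4]
 [-0.4 -0.4]
 [-2.5  0.6]]
W label [ 97. 257.]
W label [104. 336.]
plate edge [201. 140.] [427. 140.] [209. 344.]
label [0.47680392 0.09232129 0.10934956]
```

>>> {"fn": "step_arm", "kwargs": {"motion": "0 -0.02 0 0 0 0 0; 0 -0.02 0 0 0 0 0; 0 0 0 0 0 0 0; 0 0 0 0 0 0 0; 0 0 0 0 0 0 0; 0 0 0 0 0 0 0; 0 0 0 0 0 0 0; 0 0 0 0 0 0 0"}}

```text
time: 11.43
tool_pos: [0.4921, 0.0142, 0.1864]
ee_rot: [1.353, 1.571, -0.027]
wrist_force: [0.3, 1.0, -3.0]
width: 0.0138
```

Run:
```python
from rel import *
from bench import snapshot
import cv2
rel([.4918,.0141,.1864],np.radians(-5.6-73.4)); print(abs(robot.get_obs()['qvel']).max())
a=snapshot('scene')[160:320,240:400,::-1];b=snapshot('side')[160:320,240:400,::-1]
cv2.imwrite('pics/end.png',cv2.resize(np.hstack([a,b]),None,fx=2.5,fy=2.5,interpolation=cv2.INTER_CUBIC))
```

```text
t 11.43 pos [0.4921 0.0142 0.1864] shift cm [-0.   -0.03  0.  ] rotvec [-0.0011  0.     -0.0001] z ang -79.07 F [ 0.31  1.02 -3.03] w 0.0138
0.0021947349606060472
```

View pics/end.png

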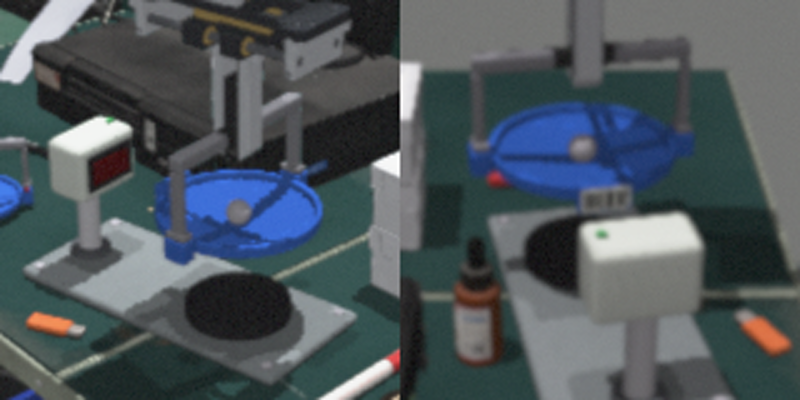

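The dish hangs level, with the ball in its middle, no red feet showing and the label facing the reader window. I am handing it in.

```bash
python3 -c "
from bench import robot
print(robot.close_job())"
```

```text
the job is handed in; nothing more can be done
None
```

I gripped the handle at its middle and pressed it about 8 mm to the hard stop. The force rose to 19 N with no further travel, and no red feet showed afterwards. I then lifted the dish 72 mm, turned it 73.3° clockwise, and handed it in at about 11.5 s, still held in the air.

**Last checks:**
- **Position:** The tool stood at (0.492, 0.014, 0.1864), which puts the label's centre about 110 mm above the bench. The dish is within about 1 mm of the seat axis. The label faces the window to within about 0.5°.
- **Ball and bystanders:** The ball is in the middle of the dish, and the bystanders in view look undisturbed.
- **Disagreements:** A camera-only fit, taken before a last 0.4 mm raise, put the dish about 1.5 mm lower than the arm's own readings. That is within the 2 mm calibration error, and the cameras had also read the ball 2 mm low at the start. The same fit gave 0.9 ± 0.7° of tilt, which is close to its noise, while the tool's own tilt reads under 0.1°.

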